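Pin the hand-rest bridge across the drawing board

ROBOT

A 6-joint arm with a two-finger parallel gripper is mounted at the origin on the work surface. World frame = base frame: x ahead of the robot, y to its left, z up, the work surface at z = 0. Lengths are in m, angles in rad, forces in N, time in s.
With the tool pointing down it reaches from about 0.35 to 0.975 m from the base axis. Payload 7.1 kg.
Tool frame: the origin (TCP) lies on the centre line of the jaws, within the pads' length; the fingertips stand 22 mm ahead of it and the grasp point (between the pads) lies 3 mm ahead of it; z points along the fingers, y is the direction in which the jaws open and shut (so a half turn about z gives the same grasp; the last joint's range is limited). The gripper opens to 88 mm and grips with 3 to 60 N. Pads are 20 mm wide; open, the fingers measure 115 mm over their backs; the gripper's body (75 mm by 178 mm) begins 61 mm behind the grasp point.
Start: joints at [1.152, 0.423, 1.63, -0, 1.089, -0.019], TCP at [0.243, 0.576, 0.245] pointing down, gripper open.
Joint ranges: [-3, 3], [-0.9, 2.11], [0.09, 2.58], [-1.31, 4.45], [0.11, 2.69], [-2.54, 2.54]. Speed limits (rad/s): [2.39, 2.39, 3.01, 3.14, 3.14, 3.14].

INTERFACE

Orientations are given as a rotation vector (axis times angle).
In Python, from rig import manip gives the robot as it stands. The module is installed in compiled form; this text tells all that it offers.
- The arm moves only by the tool step_arm, never from a script. Its argument "moves" is a list that holds one entry, the list of rows, each a list of 7 numbers: the turn, a rotation vector about the tool's x, y, z in degrees, then the shift along the tool's x, y, z in mm, then the opening, from -1 (shut) to 1 (fully open). In form: [[[wx, wy, wz, x, y, z, hand], ...]]. A call has 1 to 10 rows; each row is the pose to reach, as a shift and turn from the pose measured when the call began, along the tool's axes at that moment; what a row does not reach only later rows make up. A row lasts 1/8 s, in which the tool goes at most 62.5 mm and 10.7 degrees, less where a joint would pass 70% of its speed; a pose out of reach is approached as far as the arm can. A call with a gripper value outside its range is refused whole. The fingers move at their own pace and stop on an object; "squeeze" is the grip in N (left out, the last holds). Time passes only in rows, so rows that repeat a pose let the fingers close. It gives the time, the measured TCP pose, the force and the opening at its end, in the units of the state.
- manip.get_obs(): the state, without advancing time (a new reading comes with each control period).
- manip.get_image(name): name is "scene" or "top"; returns a dict with "img" (400x640x3 uint8, red, green, blue), "depth" (400x640 float32, m along the optical axis (not along the pixel's ray), 0 where there is no reading), "mtx" (3x3 intrinsics, pixels), "extrinsics" (4x4, takes a point from camera to world coordinates). Camera axes: x right, y up, looking along -z (the intrinsics and any distortion apply to the point x, -y, -z); pixel columns grow to the right and rows downward; lengths in m; the calibration is good to about 2 mm. A picture is of the moment at which its call begins.
- manip.sign_off(): hands the job in, once; it reports no verdict.
The state is a dict: "time_s": time; "q": joint angles; "joint_velocities": joint speeds; "joint_torque": joint torques, N m; "tcp_pos": TCP position; "tool_rot": TCP orientation; "contact_force": force on the tool from outside, world axes, zero at the start; "moment": the same for the moment, N m; "gripper_width": finger opening in m.
Only numpy, scipy, OpenCV 4.12 (cv2) and the standard library are available. Lean on these libraries where they do the work, as an engineer would, in place of code of your own. Each camera call takes 0.05 s, during which the arm holds its last target.

TASK

Swing the wooden hand-rest bridge across the drawing board until the hole in its metal end lines up with the hole in the yellow catch block, then take the orange-handled locking pin from its stand and push it down through both holes, fully home with its collar on the bridge. Let go of it, and leave the paint jar, tape roll and brush where they are.

Things in the scene. Friction and masses are not known exactly. Their poses are not given: they have to be found in the camera images.
- catch_hole (a point): Mouth (centre, at the top face) of the 18.5 mm upright hole in the yellow catch block (64 x 64 mm, 42 mm tall) fixed on the near edge of the drawing board; the hole is 42 mm deep, down to the board. The board is fixed: plywood 410 x 330 mm, 15 mm thick, with a black panel; its length runs along this frame's x axis, from the catch block to the bridge's pivot (300 mm away); z up. The mouth is 57 mm above the table.
- bridge_hole (a point): Centre of the 18.5 mm through hole in the aluminium end (55 mm wide) of the hand-rest bridge, at its upper face, 72 mm above the table. The bridge is a level wooden bar 55 mm wide and 12 mm thick that turns on an upright pivot at the board's far edge; the hole is 300 mm from the pivot. The bar's underside passes 3 mm above the catch block, at 60 mm. x axis: along the bar towards the pivot; z up.
- bridge_knob (a point): Black upright round knob on the bridge for moving it, 26 mm in diameter and 50 mm tall, standing on the bar 215 mm from the pivot (85 mm from the hole). This point is on its axis, 26 mm above the bar's top face and 24 mm below the knob's top.
- bridge_pivot (a point): Point on the upright pivot axis of the bridge, level with the bar's top face. Fixed.
- bridge (a joint): Swing of the bridge in rad: 0 when its hole is exactly above the catch hole, positive when it stands off to the robot's left (+y side; clockwise from above), range -0.25 to 1.2. It does not stop or click at 0 and stays where it is left; friction about 1 N at the knob.
- pin_center (a point): Locking pin, 102 mm long, 80 to 170 g, point down; this point is on its axis half-way up, 51 mm above the tip; z axis towards the handle. From the tip: a steel shank 16 mm in diameter and 50 mm long, its first 12 mm tapering from 8 mm; a steel collar 32 mm in diameter, 6 mm thick; a round orange handle 24 mm in diameter, 46 mm long. Fully home, this point is 16 mm above catch_hole.
- pin_grip (a point): Point on the pin's axis in the middle of the orange handle's grip, 81 mm above the tip, 25 mm above the collar's top and 21 mm below the handle's end.
- stand: Fixed pale wooden block 66 x 66 mm, 58 mm tall, with a loose upright 22 mm hole through it; the pin hangs in it by its collar, tip 8 mm above the table. Origin: centre of its underside.
- jar_center (a point): Bystander: turquoise paint jar with a white cap, 64 mm in diameter, 85 mm tall, 300 g; the point is its centre. It may stand nearer to the robot or farther away than the pin's stand.
- tape_center (a point): Bystander: blue roll of tape lying flat, 100 mm in diameter, 36 mm high; the point is its centre.
- brush: Bystander: paint brush about 200 mm long lying on the table; x axis along it towards the bristles.
There are look-alikes about, which are no part of the job. There is more than one size of the part that bears pin_center; the job needs the smallest.

How it is judged:
On the way, in this order (a step that is already met when the one before it is completed fails the run):
1. the bridge is swung round until its hole is in line with the catch hole (within 4 mm) (horizontal distance between bridge_hole and catch_hole below 0.004 m), for 0.1 s.
2. the pin is through both holes and fully home (horizontal distance between each of bridge_hole, pin_center and catch_hole below 0.004 m and z of pin_center in the frame of catch_hole between 0.012 and 0.019 m and angle between pin_center's own z axis and vertical below 0.08 rad), for 0.1 s.
At the end, for the whole second after the job is handed in: The bridge hole is over the catch hole (within 4 mm); the pin stands upright (within 0.08 rad) through both, within 4 mm of the catch hole axis, collar down on the bridge (pin centre 12 to 19 mm above the catch hole mouth), all at rest and released (all of step 2 and linear speed of pin below 0.02 m/s and velocity of joint bridge between -0.05 and 0.05 rad/s); the robot touches nothing.
It fails at once if the paint jar is shifted by more than 30 mm or tipped (distance of jar_center from where it was at the start of the episode above 0.03 m or angle between jar_center's own z axis and vertical above 0.5 rad).
It fails at once if the tape roll is shifted by more than 30 mm (distance of tape_center from where it was at the start of the episode above 0.03 m).
It fails at once if the brush is shifted by more than 30 mm (distance of brush from where it was at the start of the episode above 0.03 m).
It also fails if it takes over 54 s, if anything falls off the work surface, if the arm or the gripper's body presses on something with over 40 N, if the wrist force passes 120 N, or if a joint passes its speed limit or range.

## Working session

There is one attempt and no reset: what is moved stays moved. The work goes in short steps, Python scripts to look and compute and a tool call to move; the robot and the scene stay as the last step left them, time stands still between calls to the robot, and variables do not carry over. Pictures are saved under pics/ and viewed, and the job is handed in when it is done.

Besides the shell and the picture viewer there is one more tool, called as name(argument=value, ...) on one line, values as JSON. step_arm: Moves the arm, as the interface text tells. Its arguments: {"type":"object","properties":{"moves":{"type":"array","items":{"type":"array","items":{"type":"array","items":{"type":"number"}}}},"squeeze":{"type":"number"}},"required":["moves"]}

```bash
mkdir -p pics; cat > h.py <<'E'
import numpy as np,cv2
from rig import manip
def snap(n,tag):
    d=manip.get_image(n); np.savez(f'pics/{tag}.npz',**{k:np.asarray(v) for k,v in d.items()})
    cv2.imwrite(f'pics/{tag}.png',d['img'][:,:,::-1]); return d
def load(tag): return dict(np.load(f'pics/{tag}.npz'))
def ray(d,u,v):
    M=d['mtx'];E=d['extrinsics']
    r=np.array([(u-M[0,2])/M[0,0],-(v-M[1,2])/M[1,1],-1]); return E[:3,3],E[:3,:3]@r
def atz(d,u,v,z):
    o,r=ray(d,u,v); return o+r*(z-o[2])/r[2]
def pt(d,u,v):
    o,r=ray(d,u,v); return o+r*d['depth'][int(v),int(u)]
def proj(d,p):
    E=d['extrinsics'];M=d['mtx'];c=E[:3,:3].T@(np.asarray(p)-E[:3,3]);return M[0,0]*c[0]/-c[2]+M[0,2],M[1,1]*-c[1]/-c[2]+M[1,2]
def crop(tag,u0,v0,u1,v1,s,out):
    im=cv2.imread(f'pics/{tag}.png')[v0:v1,u0:u1]; cv2.imwrite(f'pics/{out}.png',cv2.resize(im,None,fx=s,fy=s,interpolation=cv2.INTER_CUBIC))
E
python3 - <<'E'
from h import *
for n in('scene','top'):
    d=snap(n,n+'0');print(d['mtx'],d['extrinsics'])
o=manip.get_obs();print(o)
E
```

```text
[[469.41276436   0.         321.64713423]
 [  0.         469.41276436 199.33919094]
 [  0.           0.           1.        ]] [[ 0.58203255 -0.66085972  0.473817    1.1300877 ]
 [ 0.81306789  0.48198868 -0.32650807 -0.36092428]
 [-0.0125984   0.57528371  0.81785692  1.03438746]
 [ 0.          0.          0.          1.        ]]
[[393.87512506   0.         318.92907182]
 [  0.         393.87512506 199.03616159]
 [  0.           0.           1.        ]] [[ 0.00674051  0.98146561 -0.19151977  0.35632826]
 [-0.99986026  0.00954492  0.01372411  0.058139  ]
 [ 0.01529778  0.1914005   0.9813928   1.2508383 ]
 [ 0.          0.          0.          1.        ]]
{'time_s': 0.1, 'q': array([ 1.15195167e+00,  4.23760042e-01,  1.63057653e+00, -1.63740446e-06,
        1.08862854e+00, -1.89972821e-02]), 'joint_velocities': array([ 0.00013652, -0.00263163, -0.00217158,  0.00083606,  0.00068413,
        0.00298277]), 'joint_torque': array([ 3.31814908e-04, -5.45621502e+01, -2.74325931e+01,  6.46356982e-02,
        1.88657135e-02, -1.97331764e-05]), 'tcp_pos': array([0.24308561, 0.57528821, 0.24399671]), 'tool_rot': array([-6.23842928e-01, -3.07872639e+00,  2.10469239e-03]), 'contact_force': array([ 0.62471113, -0.12678777,  0.78532057]), 'moment': array([ 0.04832553, -0.00761702, -0.02269266]), 'gripper_width': 0.08749394457684112}
```

```bash
ls pics
```

```text
scene0.npz
scene0.png
top0.npz
top0.png
```

View pics/scene0.png

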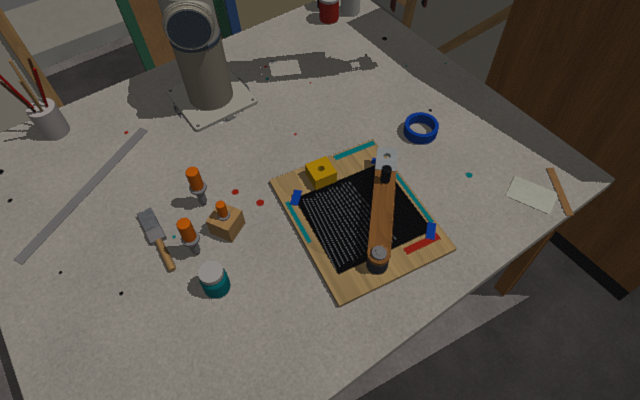

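View pics/top0.png

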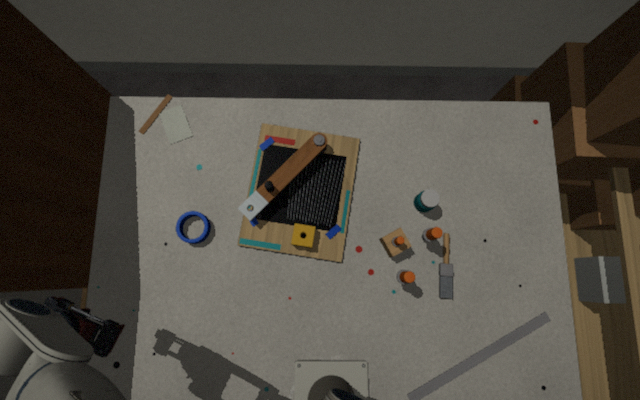

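```bash
python3 - <<'E'
from h import *
crop('scene0',130,150,260,310,5,'c1'); crop('top0',370,170,470,310,4,'c2'); crop('top0',230,115,370,275,5,'c3'); crop('scene0',260,135,460,310,4,'c4')
E
cd pics; python3 -c "
import cv2,numpy as np
a=cv2.imread('c1.png');a=cv2.resize(a,(487,600));b=cv2.imread('c2.png');print(b.shape)
o=np.zeros((600,800,3),np.uint8);o[:,:487]=a;b=cv2.resize(b,(300,420));o[:420,495:795]=b;cv2.imwrite('c12.png',o)
a=cv2.imread('c3.png');print(a.shape);cv2.imwrite('c3.png',cv2.resize(a,(525,600)));a=cv2.imread('c4.png')"
```

```text
(560, 400, 3)
(800, 700, 3)
```

View pics/c12.png

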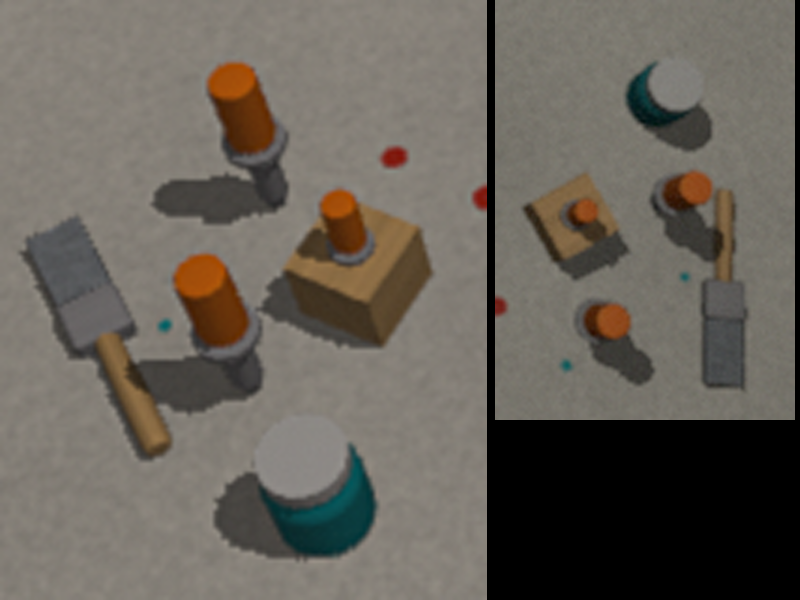

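View pics/c3.png

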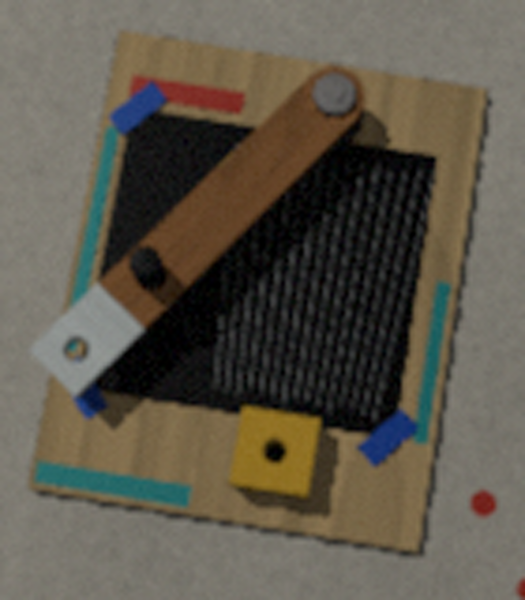

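```bash
python3 - <<'E'
from h import *
t=load('top0');s=load('scene0')
print('catch',atz(t,303.3,235.3,.057)); print('hole',atz(t,250.3,207.8,.072)); print('piv cap depth',pt(t,319,139)); print('piv',atz(t,319.3,139.8,.08))
print('pin top',atz(t,400.3,240,.110))
for u,v in((400,240),(401,240),(408,278),(435,233),(269,185),(250,212),(295,230)): print(u,v,pt(t,u,v))
c=lambda x,y:(130+x*130/487,150+y*160/600)
for x,y in((341,203),(234,80),(204,273)): 
    p=c(x,y);print('scene',p,pt(s,*p),atz(s,*p,.110))
crop('scene0',290,140,420,280,5,'c5');crop('scene0',205,195,245,245,12,'c6')
crop('top0',375,220,425,265,14,'c7')
E
```

```text
catch [0.4768194  0.08808203 0.057     ]
hole [0.5573194  0.24931656 0.072     ]
piv cap depth [0.77431971 0.04288429 0.08404115]
piv [0.7731575  0.04187765 0.08      ]
pin top [ 0.46015279 -0.19477491  0.11      ]
400 240 [ 0.46015323 -0.19391979  0.10991736]
401 240 [ 0.46014561 -0.1967547   0.11026029]
408 278 [ 0.3522682  -0.20573807  0.14149399]
435 233 [ 0.47794778 -0.28725196  0.14116022]
269 185 [0.61764077 0.18942247 0.11995017]
250 212 [0.54508958 0.25036773 0.06792588]
295 230 [0.49248591 0.11342459 0.05913434]
scene (221.02669404517454, 204.13333333333333) [ 0.46331286 -0.19496952  0.10938412] [ 0.4637568  -0.19508001  0.11      ]
scene (192.4640657084189, 171.33333333333334) [ 0.36055776 -0.21064922  0.14299073] [ 0.33207734 -0.20508751  0.11      ]
scene (184.4558521560575, 222.8) [ 0.48115224 -0.29209935  0.13896921] [ 0.46015741 -0.28987268  0.11      ]
```

View pics/c5.png

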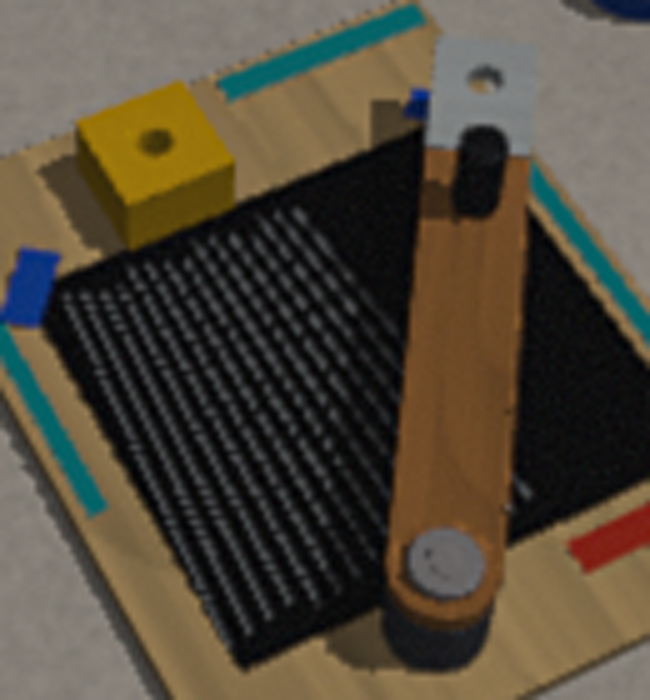

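View pics/c6.png

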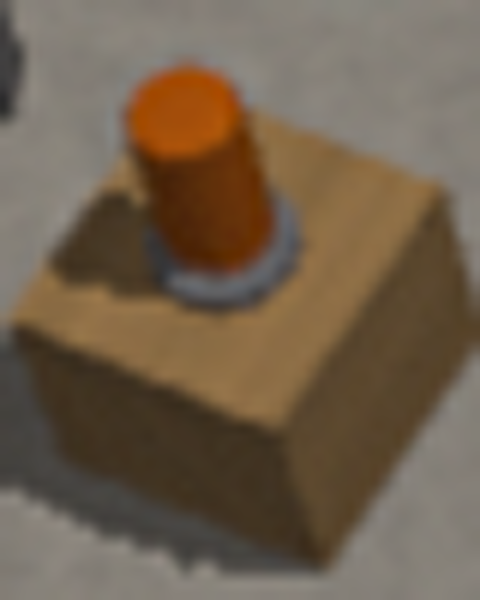

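View pics/c7.png

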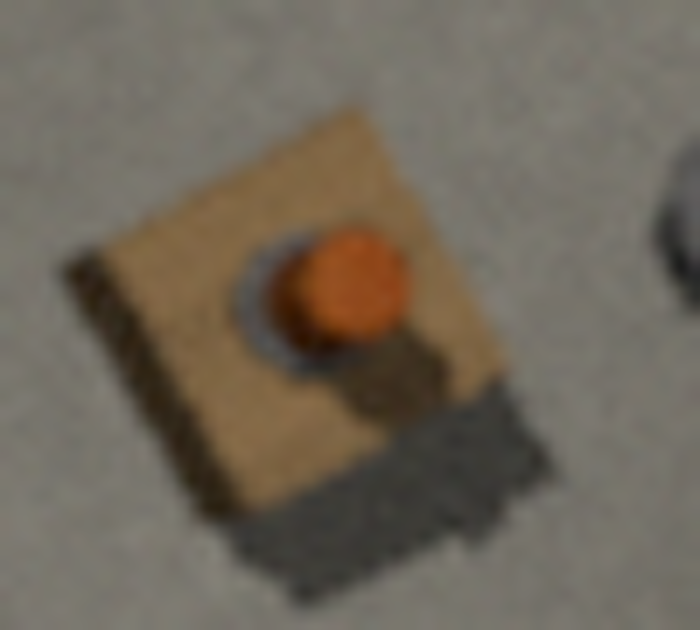

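```bash
cat >> h.py <<'E'
from scipy.spatial.transform import Rotation as Rn
def plan(p,yawy=None,o=None):
    """target tcp p, jaw axis angle (deg, world) -> turn, shift in tool axes; tool z straight down"""
    o=o or manip.get_obs();R=Rn.from_rotvec(o['tool_rot']);M=R.as_matrix()
    if yawy is None: yawy=np.degrees(np.arctan2(M[1,1],M[0,1]))
    best=None
    for k in(0,180):
        a=np.radians(yawy+k);y=np.array([np.cos(a),np.sin(a),0]);z=np.array([0,0,-1.]);x=np.cross(y,z)
        w=(R.inv()*Rn.from_matrix(np.c_[x,y,z])).as_rotvec(degrees=True)
        if best is None or np.linalg.norm(w)<np.linalg.norm(best): best=w
    print('turn',best.round(1),'shift',(M.T@(np.asarray(p)-o['tcp_pos'])*1000).round(1),'| tcp',o['tcp_pos'].round(4),'tooly',np.degrees(np.arctan2(M[1,1],M[0,1])).round(1),'q',o['q'].round(2),'t',o['time_s'],'F',o['contact_force'].round(1),'w',round(o['gripper_width'],4))
E
python3 - <<'E'
from h import *
t=load('top0');s=load('scene0')
print('catch',atz(s,321.4,168.4,.057),'hole',atz(s,387.2,155.6,.072),'piv',atz(s,290+446/5,140+562/5,.084))
P=np.array([.7735,.0425]);
for h in([.557,.249],atz(s,387.2,155.6,.072)[:2]):
    d=h-P;print(np.linalg.norm(d),np.degrees(np.arctan2(d[1],d[0])))
a=np.radians(136.2);k=P+.215*np.array([np.cos(a),np.sin(a)]);print(k,proj(t,[*k,.122]),proj(s,[*k,.122]))
plan([*k,.20],136.2-90)
E
```

```text
catch [0.48134631 0.0875196  0.057     ] hole [0.55955571 0.24836397 0.072     ] piv [0.77788989 0.03850961 0.084     ]
0.29918973912886776 136.3542579019389
0.29690424782994035 136.1026726083638
[0.61832155 0.19131078] (np.float64(268.2866834449447), np.float64(184.60942631402116)) (np.float64(386.9534719711221), np.float64(167.4177665138315))
turn [-0.1  0.  20.9] shift [-495.1 -207.6   44.3] | tcp [0.2431 0.5753 0.244 ] tooly 67.1 q [ 1.15  0.42  1.63 -0.    1.09 -0.02] t 0.1 F [ 0.6 -0.1  0.8] w 0.0875
```

step_arm(moves=[[[0,0,21,-495,-209,44,0.2],[0,0,21,-495,-209,44,0.2],[0,0,21,-495,-209,44,0.2],[0,0,21,-495,-209,44,0.2],[0,0,21,-495,-209,44,0.2],[0,0,21,-495,-209,44,0.2],[0,0,21,-495,-209,44,0.2],[0,0,21,-495,-209,44,0.2],[0,0,21,-495,-209,44,0.2],[0,0,21,-495,-209,44,0.2]]], squeeze=20)

```text
time_s: 1.35
tcp_pos: [0.619, 0.1877, 0.1994]
tool_rot: [-1.18, -2.911, 0.003]
contact_force: [0.1, 0.3, -0.9]
gripper_width: 0.0524
```

```bash
python3 - <<'E'
from h import *
plan([.6198,.1898,.104],46.2)
snap('scene','scene1');crop('scene1',310,80,450,220,5,'c8')
E
```

```text
turn [-0.1  0.  -0.3] shift [ 0.9  2.3 95.4] | tcp [0.619  0.1877 0.1994] tooly 45.9 q [ 0.28  0.51  1.61 -0.    1.03 -0.52] t 1.35 F [ 0.1  0.3 -0.9] w 0.0524
```

View pics/c8.png

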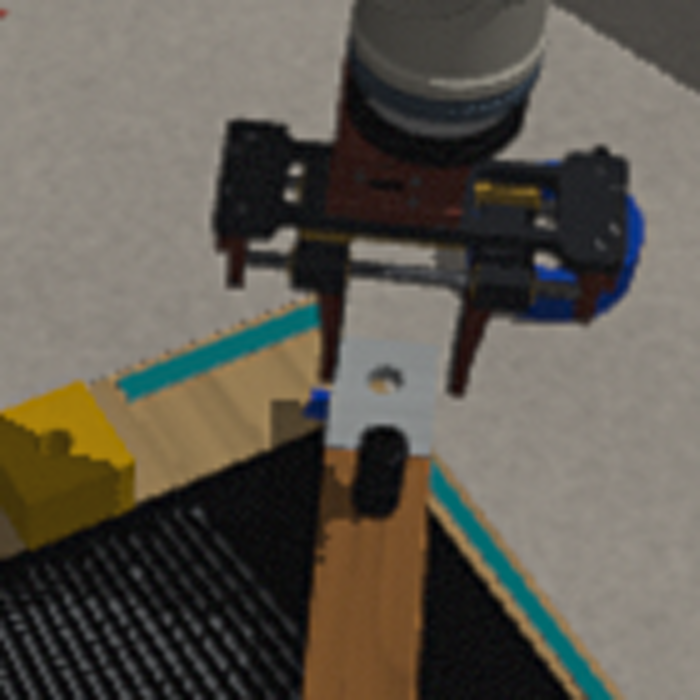

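Gripper (fingers at crop ~(325,380) and (455,395)) straddles the bar, knob at crop (382,470). I'll descend and grip the knob.

step_arm(moves=[[[0,0,0,1,2,50,0.2],[0,0,0,1,2,95,0.2],[0,0,0,1,2,95,0.2],[0,0,0,1,2,95,-1],[0,0,0,1,2,95,-1],[0,0,0,1,2,95,-1],[0,0,0,1,2,95,-1]]], squeeze=15)

```text
time_s: 2.28
tcp_pos: [0.619, 0.1913, 0.1062]
tool_rot: [1.178, 2.912, -0.001]
contact_force: [-2.0, 0.6, 7.2]
gripper_width: 0.0258
```

```bash
python3 - <<'E'
from h import *
P=np.array([.7755,.0405]);o=manip.get_obs();k=o['tcp_pos'][:2];d=k-P
print('r',np.linalg.norm(d),'ang',np.degrees(np.arctan2(d[1],d[0])), 'w',o['gripper_width'])
C=np.array([.479,.0878]);a1=np.degrees(np.arctan2(*(C-P)[::-1]));print('target ang',a1)
a0=np.degrees(np.arctan2(d[1],d[0]));M=Rn.from_rotvec(o['tool_rot']).as_matrix()
for a in np.linspace(a0,a1,5)[1:]:
    t=P+.215*np.array([np.cos(np.radians(a)),np.sin(np.radians(a))]);plan([*t,o['tcp_pos'][2]],a-90,o)
E
```

```text
r 0.21729392498560415 ang 136.0702173182255 w 0.02581172052780459
target ang 170.93610339070344
turn [-0.   0.  -8.8] shift [ -4.8 -32.6   0. ] | tcp [0.619  0.1913 0.1062] tooly 46.0 q [ 0.28  0.63  1.65 -0.    0.86 -0.52] t 2.275 F [-2.   0.6  7.2] w 0.0258
turn [ -0.    0.  -17.5] shift [-12.3 -64.4   0. ] | tcp [0.619  0.1913 0.1062] tooly 46.0 q [ 0.28  0.63  1.65 -0.    0.86 -0.52] t 2.275 F [-2.   0.6  7.2] w 0.0258
turn [ -0.    0.  -26.3] shift [-24.5 -94.7   0. ] | tcp [0.619  0.1913 0.1062] tooly 46.0 q [ 0.28  0.63  1.65 -0.    0.86 -0.52] t 2.275 F [-2.   0.6  7.2] w 0.0258
turn [ -0.   0. -35.] shift [-4.110e+01 -1.228e+02  1.000e-01] | tcp [0.619  0.1913 0.1062] tooly 46.0 q [ 0.28  0.63  1.65 -0.    0.86 -0.52] t 2.275 F [-2.   0.6  7.2] w 0.0258
```

step_arm(moves=[[[0,0,-4.4,-2,-16,0,-1],[0,0,-8.8,-5,-33,0,-1],[0,0,-13,-8,-49,0,-1],[0,0,-17.5,-12,-64,0,-1],[0,0,-22,-18,-80,0,-1],[0,0,-26.3,-24,-95,0,-1],[0,0,-31,-33,-109,0,-1],[0,0,-35,-41,-123,0,-1],[0,0,-35,-41,-123,0,-1],[0,0,-35,-41,-123,0,-1]]])

```text
time_s: 3.52
tcp_pos: [0.5615, 0.0744, 0.1062]
tool_rot: [-0.251, -3.129, 0.002]
contact_force: [-6.9, -0.4, 2.3]
gripper_width: 0.0256
```

```bash
python3 - <<'E'
from h import *
P=np.array([.7755,.0405]);o=manip.get_obs();k=o['tcp_pos'][:2];d=k-P
print('r',np.linalg.norm(d),'ang',np.degrees(np.arctan2(d[1],d[0])),o['tcp_pos'],o['contact_force'])
snap('scene','scene2');snap('top','top2')
crop('scene2',270,130,400,250,6,'c9');crop('top2',270,160,350,260,6,'c10')
E
```

```text
r 0.21668309707022182 ang 171.00839315505215 [0.56147967 0.07436535 0.10622584] [-6.94478207 -0.41108827  2.31825501]
```

View pics/c9.png

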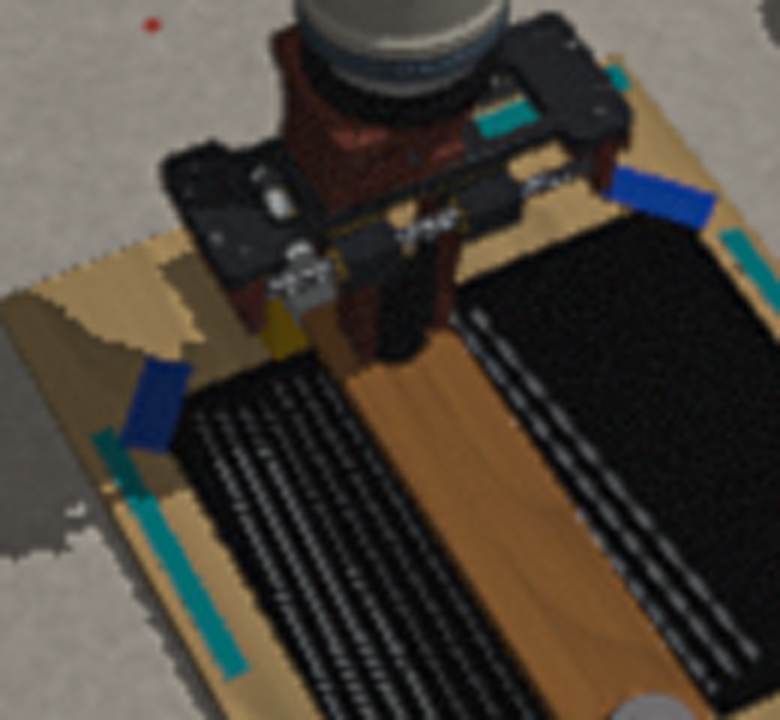

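View pics/c10.png

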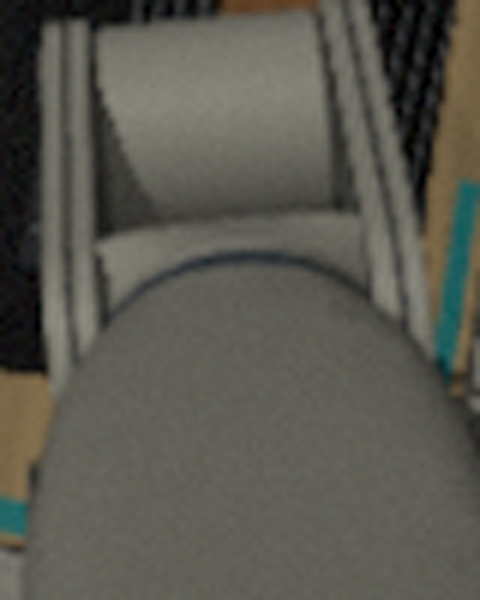

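step_arm(moves=[[[0,0,0,0,0,0,0.2],[0,0,0,0,0,0,0.2],[0,0,0,0,0,-50,0.2],[0,0,0,0,0,-94,0.2]]])

```text
time_s: 4.12
tcp_pos: [0.5622, 0.0748, 0.2014]
tool_rot: [-0.252, -3.129, 0.002]
contact_force: [0.2, 0.0, 0.1]
gripper_width: 0.0526
```

```bash
python3 - <<'E'
from h import *
plan([.4615,-.195,.200],53.5);plan([.4615,-.195,.200],143.5)
E
```

```text
turn [-0.1 -0.1 27.3] shift [  56.3 -282.4    1.9] | tcp [0.5622 0.0748 0.2014] tooly 80.8 q [ 0.11  0.39  1.79 -0.    0.96 -1.3 ] t 4.125 F [0.2 0.  0.1] w 0.0526
turn [  0.   -0.2 -62.7] shift [  56.3 -282.4    1.9] | tcp [0.5622 0.0748 0.2014] tooly 80.8 q [ 0.11  0.39  1.79 -0.    0.96 -1.3 ] t 4.125 F [0.2 0.  0.1] w 0.0526
```

step_arm(moves=[[[0,0,27,56,-282,2,0.2],[0,0,27,56,-282,2,0.2],[0,0,27,56,-282,2,0.2],[0,0,27,56,-282,2,0.2],[0,0,27,56,-282,2,0.2],[0,0,27,56,-282,2,0.2],[0,0,27,56,-282,2,0.2]]])

```text
time_s: 5.0
tcp_pos: [0.4623, -0.1943, 0.2001]
tool_rot: [-0.977, -2.984, 0.002]
contact_force: [-1.1, -0.9, -0.2]
gripper_width: 0.0525
```

```bash
python3 - <<'E'
from h import *
plan([.4615,-.195,.094],53.5)
snap('scene','scene3');snap('top','top3')
crop('scene3',290,140,410,280,5,'c11');crop('top3',240,120,360,270,5,'c12b')
E
```

```text
turn [-0.1 -0.1  0.3] shift [ 1.000e-01 -8.000e-01  1.061e+02] | tcp [ 0.4623 -0.1943  0.2001] tooly 53.8 q [-0.42  0.31  1.93 -0.    0.9  -1.36] t 5.0 F [-1.1 -0.9 -0.2] w 0.0525
```

View pics/scene3.png

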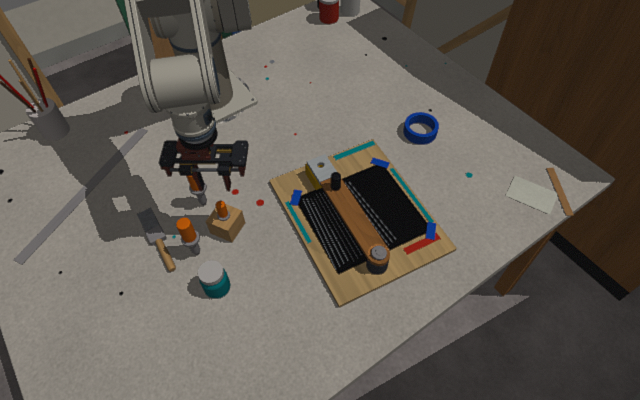

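View pics/c12b.png

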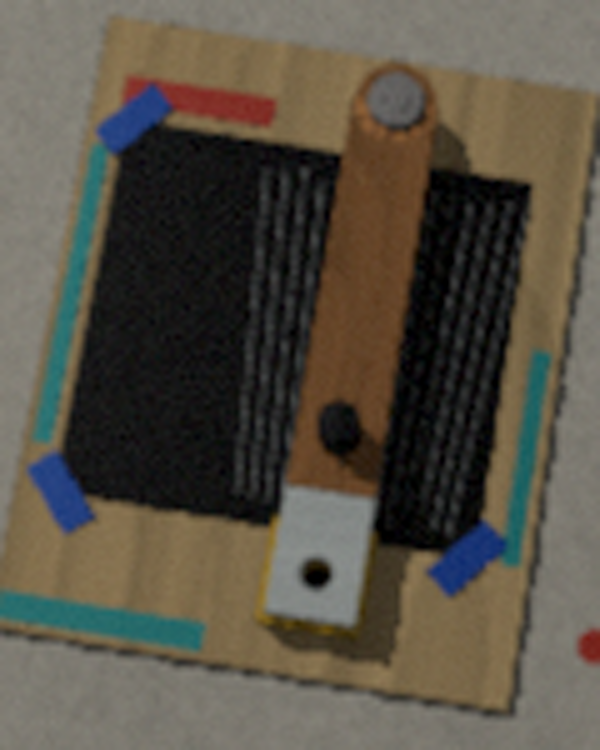

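View pics/c11.png

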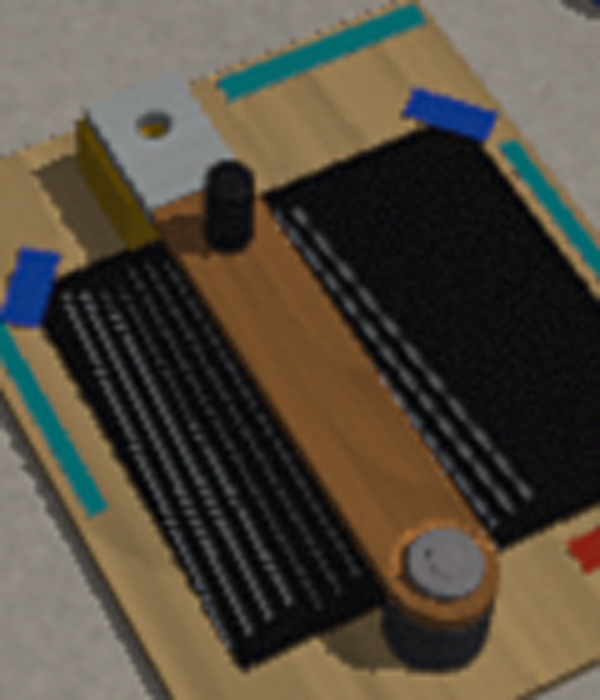

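```bash
python3 - <<'E'
from h import *
t=load('top3');s=load('scene3')
print('proj tcp',proj(s,[.4623,-.1943,.178]),proj(t,[.4623,-.1943,.178]))
h=atz(t,303.2,234.6,.072);c=atz(t,303.3,235.3,.057);print('top',h-c)
h2=atz(s,321.0,165.2,.072);c2=atz(s,321.4,168.4,.057);print('scene',h2-c2,h,h2)
crop('top3',290,222,316,246,24,'c13');crop('top0',290,222,316,246,24,'c14')
crop('scene3',305,150,340,182,18,'c15');crop('scene0',305,150,340,182,18,'c16')
a=[cv2.imread(f'pics/c{i}.png') for i in(13,14,15,16)]
a=[cv2.resize(x,(400,300 if 0 else int(400*x.shape[0]/x.shape[1]))) for x in a];H=300
cv2.imwrite('pics/c17.png',np.vstack([np.hstack([cv2.resize(x,(390,290)) for x in a[:2]]),np.hstack([cv2.resize(x,(390,290)) for x in a[2:]])]))
E
```

```text
proj tcp (np.float64(215.42249288018718), np.float64(186.64908172705194)) (np.float64(405.5252877470203), np.float64(236.98961383159173))
top [ 5.81792223e-04 -4.67940754e-05  1.50000000e-02]
scene [ 0.00051688 -0.00142895  0.015     ] [0.4774012  0.08803523 0.072     ] [0.48186319 0.08609065 0.072     ]
```

View pics/c17.png

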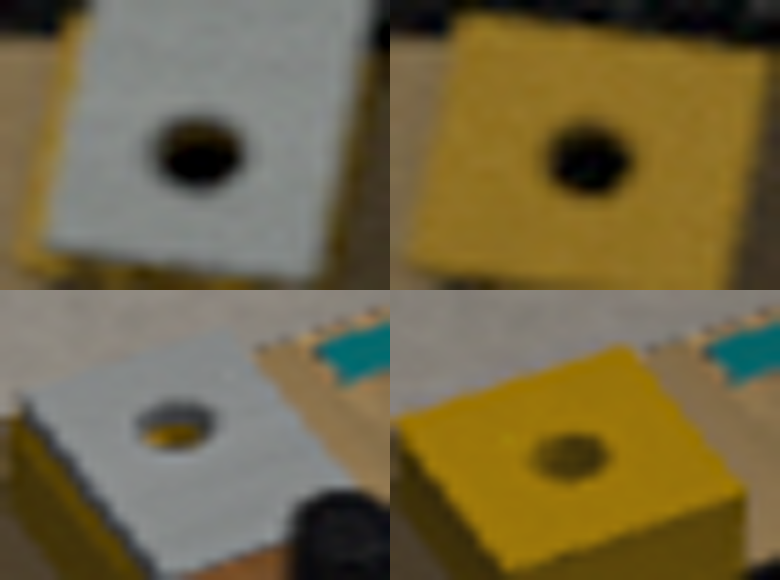

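step_arm(moves=[[[0,0,0,0,-1,50,0.2],[0,0,0,0,-1,90,0.2],[0,0,0,0,-1,106,0.2],[0,0,0,0,-1,106,0.2],[0,0,0,0,-1,106,-1],[0,0,0,0,-1,106,-1],[0,0,0,0,-1,106,-1],[0,0,0,0,-1,106,-1]]], squeeze=25)

```text
time_s: 6.1
tcp_pos: [0.462, -0.1949, 0.0948]
tool_rot: [-0.974, -2.986, 0.003]
contact_force: [-1.1, -0.0, 7.2]
gripper_width: 0.0237
```

```bash
python3 - <<'E'
from h import *
plan([.4615,-.195,.094],53.5)
snap('scene','scene4');crop('scene4',150,130,270,250,5,'c18')
E
```

```text
turn [-0.1 -0.   0.4] shift [ 0.3 -0.4  0.8] | tcp [ 0.462  -0.1949  0.0948] tooly 53.9 q [-0.42  0.48  1.99 -0.    0.67 -1.36] t 6.1 F [-1.1 -0.   7.2] w 0.0237
```

View pics/c18.png

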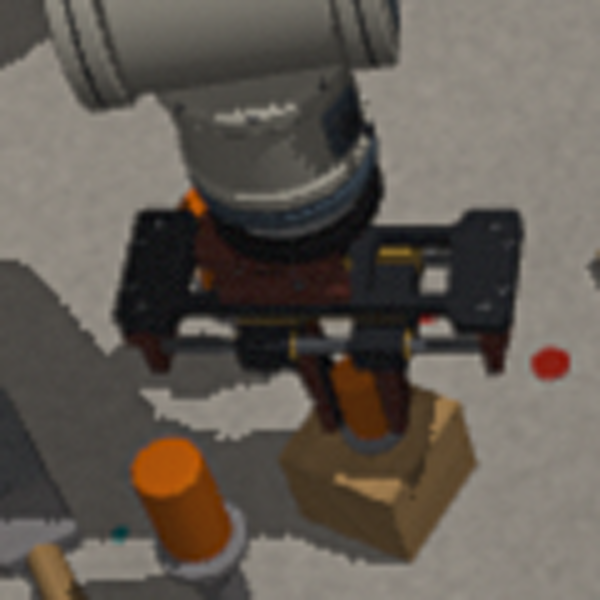

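step_arm(moves=[[[0,0,0,0,0,-40,-1],[0,0,0,0,0,-90,-1],[0,0,0,0,0,-110,-1],[0,0,0,0,0,-110,-1]]])

```text
time_s: 6.65
tcp_pos: [0.4629, -0.1951, 0.2062]
tool_rot: [0.974, 2.984, -0.003]
contact_force: [-0.2, 0.8, -1.3]
gripper_width: 0.0234
```

```bash
python3 - <<'E'
from h import *
plan([.479,.0875,.185],53.5)
E
```

```text
turn [-0.1  0.2  0.3] shift [153.7 237.7  20.5] | tcp [ 0.4629 -0.1951  0.2062] tooly 53.8 q [-0.42  0.3   1.93 -0.    0.91 -1.36] t 6.65 F [-0.2  0.8 -1.3] w 0.0234
```

step_arm(moves=[[[0,0,0,27,42,0,-1],[0,0,0,54,83,0,-1],[0,0,0,81,125,5,-1],[0,0,0,108,167,10,-1],[0,0,0,135,209,15,-1],[0,0,0,154,238,20,-1],[0,0,0,154,238,20,-1],[0,0,0,154,238,20,-1]]])

```text
time_s: 7.65
tcp_pos: [0.4782, 0.0874, 0.1845]
tool_rot: [0.974, 2.986, -0.005]
contact_force: [0.2, -0.4, -0.6]
gripper_width: 0.0236
```

```bash
python3 - <<'E'
from h import *
plan([.479,.0875,.1088],None)
o=manip.get_obs();T=o['tcp_pos']
s=snap('scene','scene5');crop('scene5',260,80,400,220,5,'c19');t=snap('top','top5');crop('top5',240,170,360,270,5,'c20')
print('tip proj',[( (u-260)*5,(v-80)*5) for u,v in[proj(s,T-[0,0,.0868]),proj(s,[.4815,.087,.072])]])
E
```

```text
turn [-0.2  0.1  0. ] shift [-0.4  0.7 75.7] | tcp [0.4782 0.0874 0.1845] tooly 53.9 q [ 0.16  0.31  1.98 -0.    0.86 -0.78] t 7.65 F [ 0.2 -0.4 -0.6] w 0.0236
tip proj [(np.float64(302.2939155621114), np.float64(389.1469272100045)), (np.float64(306.0000357495011), np.float64(424.78129620977626))]
```

View pics/c19.png

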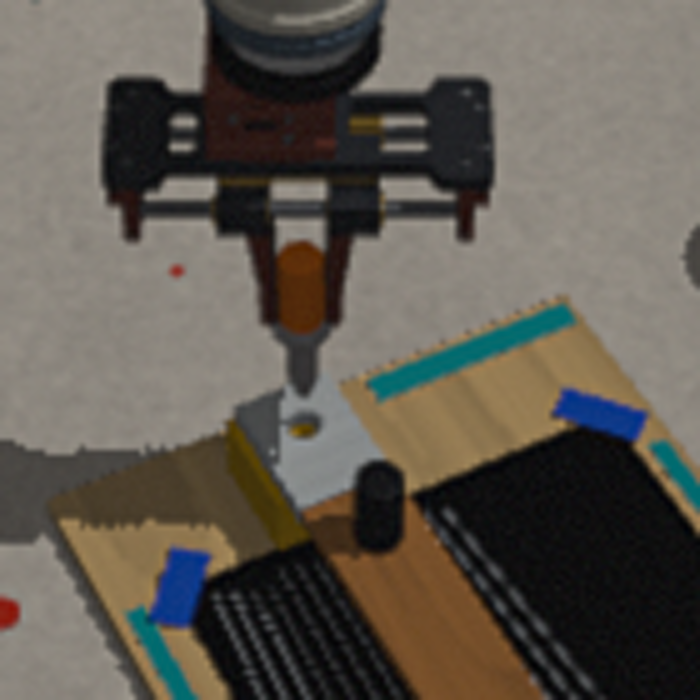

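View pics/c20.png

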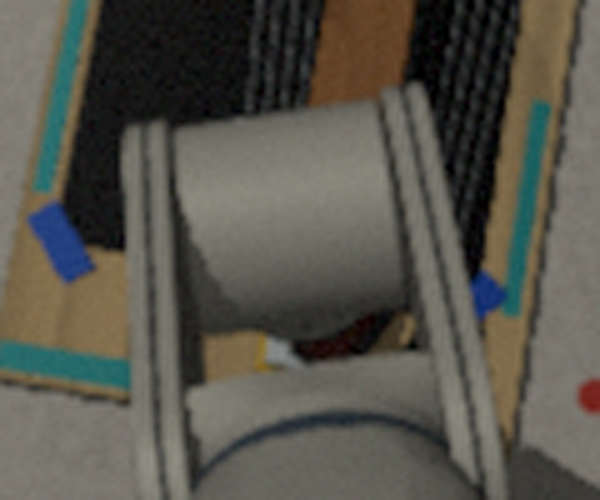

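```bash
python3 - <<'E'
from h import *
s=load('scene5')
crop('scene5',300,130,345,175,16,'c21')
for a,b in((304,390),(304.5,393)):print(atz(s,260+a/5,80+b/5,.0977))
for a,b in((305,424),(304.5,425)):print(atz(s,260+a/5,80+b/5,.072))
E
```

```text
[0.47923354 0.08776409 0.0977    ]
[0.48104065 0.08679268 0.0977    ]
[0.4807546  0.08688291 0.072     ]
[0.481153   0.08627332 0.072     ]
```

View pics/c21.png

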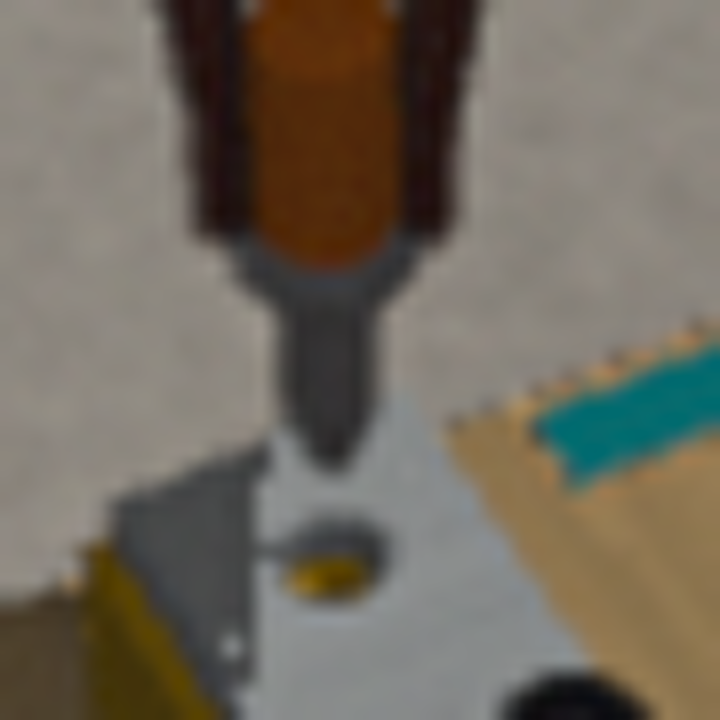

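step_arm(moves=[[[0,0,0,-0.4,0.7,15,-1],[0,0,0,-0.4,0.7,23,-1],[0,0,0,-0.4,0.7,30,-1],[0,0,0,-0.4,0.7,36,-1],[0,0,0,-0.4,0.7,42,-1],[0,0,0,-0.4,0.7,48,-1],[0,0,0,-0.4,0.7,48,-1]]])

```text
time_s: 8.62
tcp_pos: [0.4792, 0.0871, 0.1366]
tool_rot: [0.976, 2.985, -0.005]
contact_force: [0.4, 0.4, -0.8]
gripper_width: 0.0235
```

```bash
python3 - <<'E'
from h import *
plan([.479,.0873,.1088],None)
s=snap('scene','scene6');crop('scene6',270,110,370,210,7,'c22')
print(manip.get_obs()['moment'])
E
```

```text
turn [-0.1  0.1  0. ] shift [ 0.4  0.1 27.8] | tcp [0.4792 0.0871 0.1366] tooly 53.8 q [ 0.16  0.39  2.   -0.    0.75 -0.78] t 8.625 F [ 0.4  0.4 -0.8] w 0.0235
[ 0.02555901  0.0790139  -0.01425522]
```

View pics/c22.png

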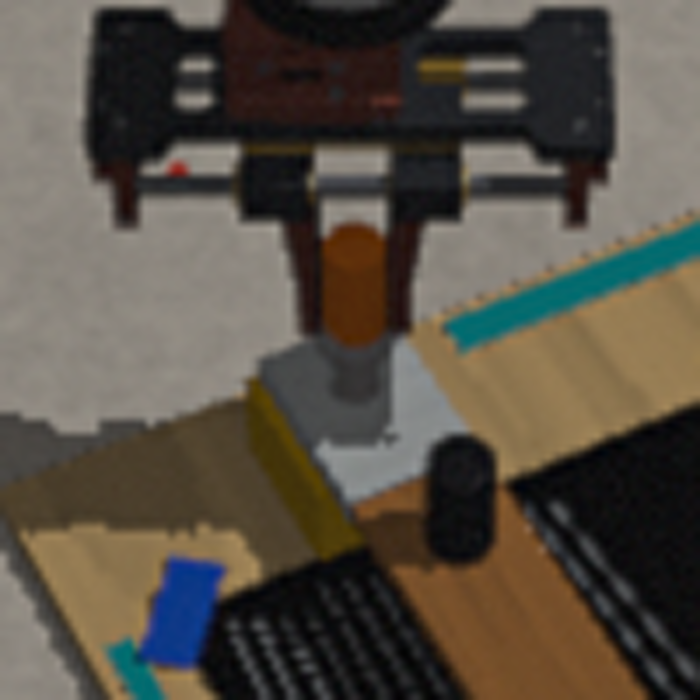

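step_arm(moves=[[[0,0,0,0,0,7,-1],[0,0,0,0,0,14,-1],[0,0,0,0,0,20,-1],[0,0,0,0,0,25,-1],[0,0,0,0,0,28,-1],[0,0,0,0,0,28.5,-1],[0,0,0,0,0,28.5,-1]]])

```text
time_s: 9.55
tcp_pos: [0.4795, 0.0871, 0.1088]
tool_rot: [0.976, 2.984, -0.004]
contact_force: [-1.4, -0.4, 4.5]
gripper_width: 0.0236
```

step_arm(moves=[[[0,0,0,0,0,0,0.1],[0,0,0,0,0,0,0.1],[0,0,0,0,0,0,0.1],[0,0,0,0,0,-25,0.1],[0,0,0,0,0,-70,0.1],[0,0,0,0,0,-110,0.1],[0,0,0,-80,-110,-110,0.1],[0,0,0,-110,-150,-110,0.1],[0,0,0,-110,-150,-110,0.1],[0,0,0,-110,-150,-110,0.1]]])

```text
time_s: 10.8
tcp_pos: [0.4795, -0.1021, 0.2194]
tool_rot: [0.984, 2.981, -0.005]
contact_force: [0.5, 0.6, 0.1]
gripper_width: 0.0486
```

```bash
python3 - <<'E'
from h import *
s=snap('scene','scene7');crop('scene7',285,120,365,200,9,'c23');t=snap('top','top7');crop('top7',270,190,340,260,8,'c24')
o=manip.get_obs();print(o['tcp_pos'],o['contact_force'],o['time_s'])
print('expected handle end, crop', [((u-285)*9,(v-120)*9) for u,v in[proj(s,[.4811,.087,.124]),proj(s,[.4811,.087,.078])]],[((u-270)*8,(v-190)*8) for u,v in[proj(t,[.477,.088,.124]),proj(t,[.477,.088,.078])]])
E
```

```text
[ 0.47927471 -0.09895186  0.21914606] [-0.52551774 -0.03449683 -0.60014746] 10.9
expected handle end, crop [(np.float64(322.52745563989083), np.float64(287.27551971795094)), (np.float64(324.73051363527424), np.float64(390.72290937142964))] [(np.float64(262.21333937617646), np.float64(342.99621554998294)), (np.float64(265.29426238573615), np.float64(356.22081983387284))]
```

View pics/c23.png

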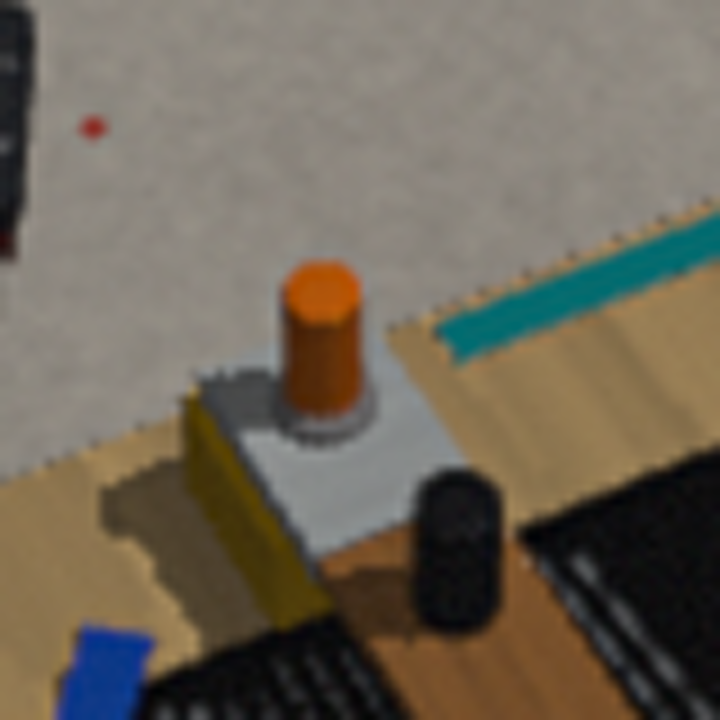

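View pics/c24.png

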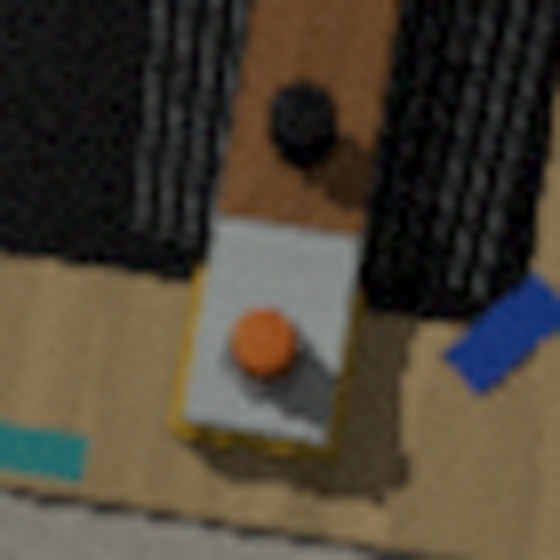

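View pics/scene7.png

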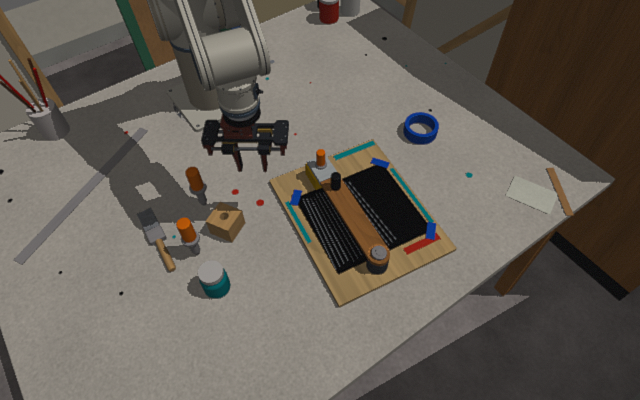

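The pin stands upright with its collar on the bridge. Its handle end is at scene crop (322,290), against (322,287) expected when fully home, and at top crop (264,343), against (262,343). The jar, tape and brush have not moved and the gripper is clear, so I'm handing in.

```bash
python3 - <<'E'
from h import *
t=load('top7');print(pt(t,303,233),manip.get_obs()['contact_force'])
manip.sign_off()
E
```

```text
[0.47649987 0.08731993 0.12536065] [-0.52551774 -0.03449683 -0.60014746]
the job is handed in; nothing more can be done
```

I swung the bridge over the catch block, pushed the pin down through both holes, released it and handed the job in at about 11 s. The sign-off gives no verdict.

- **Bridge:** I gripped it by the knob and swung it about 35°. The cameras then put its hole 0.6 mm (top) and 1.5 mm (scene) from the catch hole. They differed from each other by about 4 mm in absolute x. I corrected for that using the pin tip held over the hole.
- **Pin:** I took the smallest of the three orange-handled pins, the one in the wooden stand. It went through both holes with no notable force until the collar met the bridge at about 4.5 N, at the height expected when fully home.
- **Last checks:** The pin stood upright with its collar on the bridge, within about a pixel of where it should appear in both pictures. By depth, its handle end was at 125 mm, against 124 mm expected. The gripper was clear, and the paint jar, tape roll and brush looked unmoved in the final picture. No check failed.

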